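# Dip a test rod, seat it in the reader and hold the cam lift at its top

### The job

Dip the tip of the green-capped test rod into the blue cup, then stand the rod upright in the socket of the reader's lift, right down to the socket's floor, and let go of it. Then turn the red cam lever until the lift is at its highest point, and finish with the gripper holding the lever there: it springs back when let go, and the lift sinks again if the lever is turned too far. Keep the blue cup standing and leave all other things on the table where they are.

Things in the scene. Friction and masses are not known exactly. Their poses are not given: they have to be found in the camera images.
- rod_center (a point): Middle of the test rod with the green cap, half-way up. Loose, about 40 g, 120 mm long: white round shaft 13 mm thick with coloured bands, on top a green round cap 18 mm thick, 30 mm tall, whose middle is 45 mm above this point. Starts upright in one of the rack's holes. z axis: along the rod to the cap. Grip it by the cap.
- rod_tip (a point): Centre of the lower end face of the green-capped rod, 60 mm below rod_center along the rod.
- rack: White rack block, fixed, 55 x 180 x 36 mm (x, y, z), origin at the centre of its underside. Three round holes 16 mm wide and 28 mm deep in a row along its y axis, 65 mm apart, one in the middle; their floors are 8 mm above the table. Each holds a test rod, in any order.
- rod_orange: Test rod of the same size with an orange cap, loose, upright in the rack; origin at its lower end. To be left there.
- rod_black: Test rod of the same size with a black cap, loose, upright in the rack; origin at its lower end. To be left there.
- cup_blue: Small open round blue cup, loose, about 180 g, 60 mm high, 76 mm wide at the rim, wall 4 mm, somewhat narrower below; inner floor 5 mm up; nothing in it. Origin at the centre of its underside. A dip takes the rod's tip at least 15 mm below the rim, inside the cup.
- cup_white: White cup of the same shape and size, loose. Not used. The two cups may have changed places.
- reader: Grey reader, fixed: base 150 x 120 mm, origin at the centre of its underside. An optical head, a box 75 x 42 mm and 155 mm tall, stands at its -y side (y from -87 to -45 mm). In the middle is the lift, at the +y side the red lever.
- socket_mouth (a point): Centre of the socket's mouth in the top face of the lift, an aluminium block of 48 x 50 x 36 mm over the brass cam disc. The socket is a round upright hole 16 mm wide and 28 mm deep with a 3 mm chamfer. The mouth stands about 118 mm above the table when the lift is down and moves up about 11 mm to the highest point.
- socket_floor (a point): Centre of the socket's floor, 28 mm under the mouth. The seated rod's lower end stands here.
- lever_axis (a point): Fixed point on the cam lever's turning axis, 52 mm above the table, abreast of the middle of the handle. The axis runs along the reader's y axis.
- lever_handle (a point): Middle of the lever's handle, a black round bar 14 mm thick along the reader's y axis, 100 mm from the turning axis; it stands out 70 mm, freely, from the +y side of the red lever arm (10 mm thick), whose face is 45 mm from this point. It can be pinched or pushed from above; in a pinch it must turn between the fingers.
- cam_lever (a joint): Lever angle, rad. 0: at rest on its stop, leaning 0.80 from upright to the reader's -x side (to the robot); grows as the handle goes over to +x. At 1.10 (leaning 0.30 past upright to +x) the cam's lobe points up and the lift is highest; further on it sinks, to a stop at 1.70. A spring turns the lever back to 0 if let go, with about 3 to 4 N at the handle at the top.
- bottle: White closed bottle, loose, 150 mm tall, 68 mm wide. Not used.
- jar: Amber closed jar with a black cap, loose, 60 mm tall, 56 mm wide. Not used.
- jug: Clear jug with a handle, loose, 120 mm tall, 90 mm wide. Not used.

How it is judged:
By the outcome, as a careful person would: the job done as asked, in the order asked, and still so for the second after the job is handed in, while the arm keeps its last pose, push and grip.
It also fails if it takes over 64 s, if anything falls off the work surface, if the arm or the gripper's body presses on something with over 40 N, if the wrist force passes 120 N, or if a joint passes its speed limit or range.

### The arm

A 6-joint arm with a two-finger parallel gripper is mounted at the origin on the work surface. World frame = base frame: x ahead of the robot, y to its left, z up, the work surface at z = 0. Lengths are in m, angles in rad, forces in N, time in s.
With the tool pointing down it reaches from about 0.25 to 0.8 m from the base axis. Payload 8.5 kg.
Tool frame: the origin (TCP) lies midway between the tips of the shut fingers; the grasp point (between the pads) lies 19 mm behind it; z points along the fingers, y is the line along which they close (so a half turn about z gives the same grasp; the last joint's range is limited). The gripper opens to 85 mm and grips with 20 to 120 N. Pads are 22 mm wide; open, the fingers measure 114 mm over their backs; the gripper's body (76 mm by 85 mm) begins 54 mm behind the grasp point. The pads swing forward as they close: fully open they stand 13 mm farther back than shut.
Start: joints at [-1.231, 0.238, -0.013, 1.319, 0, 1.571], TCP at [0.175, -0.495, 0.231] pointing down, gripper open.
Joint ranges: [-2.66, 2.66], [-1.03, 1.9], [-1.14, 1.46], [-1.82, 2.27], [-1.45, 1.34], [-3.14, 3.14]. Speed limits (rad/s): [2.22, 2.22, 2.79, 3.14, 3.14, 3.14].

### API

Orientations are given as a rotation vector (axis times angle).
In Python, from plant import manip, planner, status, camera, get_calibration, hand_in gives the robot as it stands. The module is installed in compiled form; this text tells all that it offers. Calls block until the motion is done:
- manip.move_pose(position, orientation): joint-space move of the TCP to a pose.
- manip.move_l(position, orientation=None, velocity=0.15, max_force=None): straight line of the TCP; orientation=None keeps the orientation; velocity is the mean speed in m/s. With max_force (N) it stops when the force on the tool has changed by that much, and returns True; else False.
- manip.movej(angles): joint-space move.
- manip.move_gripper(opening, force=None): finger opening in m; force is the grip in N (None keeps the last); returns when the fingers have stopped.
- manip.pause(seconds).
- planner.solve_ik(position, orientation): joint angles nearest the present ones, or None.
- status.get_state(): the state.
- camera(name): name is "scene" or "top" or "wrist"; returns the picture (384x512x3 uint8, blue, green, red); there is no depth.
- get_calibration(name): a dict with "vertical_fov" (degrees; the focal length in pixels is half the picture's height over the tangent of half this angle, whatever the lens; pixels are square), "cx", "cy" (the principal point, pixels), "view" (4x4, takes a point from world to camera coordinates). Camera axes: x right, y up, looking along -z (the intrinsics and any distortion apply to the point x, -y, -z); pixel columns grow to the right and rows downward; lengths in m; the calibration is good to about 2 mm. A picture is of the moment at which its call begins: read the wrist's pose just before it. get_calibration takes no time and is no camera call; for the wrist camera it gives the pose at the moment of the call.
A pose or a line that the arm cannot do raises manip.MotionError and nothing moves.
- hand_in(): hands the job in; it is judged then, once.
The state is a dict: "time": time; "qpos": joint angles; "qvel": joint speeds; "joint_efforts": joint torques, N m; "eef_pos": TCP position; "eef_rot": TCP orientation; "force": force on the tool from outside, world axes, zero at the start; "torque": the same for the moment, N m; "finger_gap": finger opening in m; "grasp_force": force on a finger pad.
Only numpy, scipy, OpenCV 4.12 (cv2) and the standard library are available. Lean on these libraries where they do the work, as an engineer would, in place of code of your own. Each camera call takes 0.05 s, during which the arm holds its last target. There are 200 camera calls.

## Working session

There is one attempt and no reset: what is moved stays moved. The work goes in short steps, each a Python script; the robot and the scene stay as the last script left them, time stands still between calls to the robot, and variables do not carry over. Pictures are saved under pics/ and viewed, at most 10 in all, crops included, and the job is handed in when it is done.

```bash
mkdir -p pics; python3 - <<'E'
from plant import *
from plant import manip, planner, status, camera, get_calibration
import cv2
for n in("scene","top"):
    cv2.imwrite(f"pics/{n}0.png",camera(n)); print(n,get_calibration(n))
print(get_calibration("wrist")); print(status.get_state())
E
```

```text
scene {'vertical_fov': 47.147478859906386, 'cx': 257.6225748479468, 'cy': 185.80944715784375, 'view': array([[ 0.58666326,  0.80978965, -0.00818217, -0.32966989],
       [-0.59603019,  0.43859819,  0.67259174,  0.30037031],
       [ 0.54824651, -0.38970804,  0.73996852, -1.57871934],
       [ 0.        ,  0.        ,  0.        ,  1.        ]])}
top {'vertical_fov': 45.00275694717587, 'cx': 252.32257339187214, 'cy': 188.33277101329656, 'view': array([[ 1.19272466e-02, -9.99928401e-01, -9.66372372e-04,
        -1.67915136e-02],
       [ 9.85795541e-01,  1.15967421e-02,  1.67548997e-01,
        -6.22121058e-01],
       [-1.67525793e-01, -2.95104378e-03,  9.85863276e-01,
        -1.16041580e+00],
       [ 0.00000000e+00,  0.00000000e+00,  0.00000000e+00,
         1.00000000e+00]])}
{'vertical_fov': 71.56918929407236, 'cx': 259.29998412311636, 'cy': 190.81418298548826, 'view': array([[ 0.33312134, -0.94288309, -0.00128806, -0.52401521],
       [ 0.89660074,  0.3171919 , -0.30902494,  0.04081081],
       [ 0.29178295,  0.10178792,  0.95105306, -0.38065631],
       [ 0.        ,  0.        ,  0.        ,  1.        ]])}
{'time': 0.1, 'qpos': array([-1.23099366e+00,  2.38715244e-01, -1.41676125e-02,  1.31919504e+00,
       -4.20844865e-07,  1.57079889e+00]), 'qvel': array([ 0.00099964, -0.00106689,  0.00108156,  0.0004602 ,  0.00071031,
       -0.00110975]), 'joint_efforts': array([ 9.47657427e-04, -5.39719820e+01,  3.46998811e+01,  1.33857885e-02,
        3.53814198e-05, -4.49202957e-06]), 'eef_pos': array([ 0.17485929, -0.49463105,  0.23074573]), 'eef_rot': array([-3.09511410e+00, -5.30978994e-01,  3.40898671e-04]), 'force': array([ 0.66327417, -0.88969008, -0.10729826]), 'torque': array([-0.04225757, -0.02262075,  0.02764277]), 'grasp_force': 0.0, 'finger_gap': 0.085493113115201}
```

View pics/scene0.png

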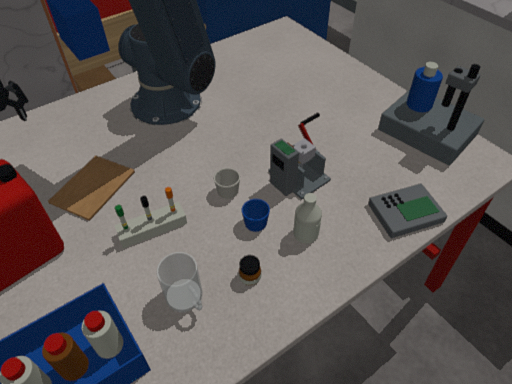

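View pics/top0.png

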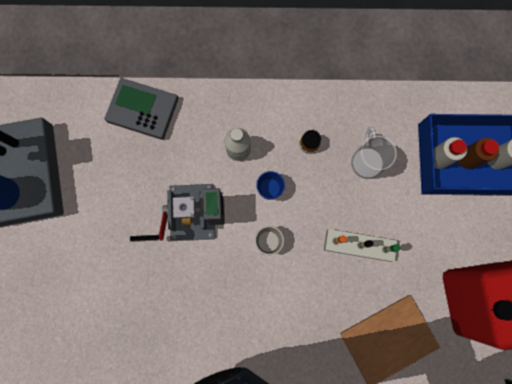

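The scene view shows the rack at (148,228) with the green cap nearest the jug side at (120,212), and the blue cup at (256,214). In the top view, green is at (396,248), blue cup (270,185), white cup (270,240), reader (195,212), socket about (183,207) and handle (145,238).

```bash
cat > h.py <<'E'
import numpy as np, cv2
from scipy.spatial.transform import Rotation as R
from plant import manip, planner, status, camera, get_calibration, hand_in
def ray(c,uv):
    f=192/np.tan(np.radians(c["vertical_fov"]/2)); V=c["view"]
    d=V[:3,:3].T@np.array([(uv[0]-c["cx"])/f,-(uv[1]-c["cy"])/f,-1.])
    return -V[:3,:3].T@V[:3,3], d/np.linalg.norm(d)
def plane(c,uv,z):
    o,d=ray(c,uv); return o+d*(z-o[2])/d[2]
def tri(rays):
    A=[np.eye(3)-np.outer(d,d) for o,d in rays]
    p=np.linalg.solve(sum(A),sum(a@o for a,(o,d) in zip(A,rays)))
    return p,[round(1e3*np.linalg.norm(a@(p-o)),1) for a,(o,d) in zip(A,rays)]
def proj(c,p):
    f=192/np.tan(np.radians(c["vertical_fov"]/2)); q=c["view"][:3,:3]@p+c["view"][:3,3]
    return np.array([c["cx"]-f*q[0]/q[2],c["cy"]+f*q[1]/q[2]])
def blobs(im,lo,hi,amin=8):
    m=cv2.inRange(cv2.cvtColor(im,cv2.COLOR_BGR2HSV),np.array(lo),np.array(hi))
    n,l,s,c=cv2.connectedComponentsWithStats(m)
    return sorted([(int(s[i][4]),c[i].round(1).tolist(),s[i][:4].tolist()) for i in range(1,n) if s[i][4]>=amin],reverse=True)
def down(yaw):  # tool down, finger-closing line (tool y) at angle yaw from world y
    return (R.from_euler('z',yaw)*R.from_rotvec([np.pi,0,0])).as_rotvec()
GREEN=((45,100,40),(80,255,255)); BLUE=((108,130,40),(125,255,255)); RED=((0,150,60),(8,255,255)); ORANGE=((8,170,120),(20,255,255))
E
python3 - <<'E'
from h import *
im={n:cv2.imread(f"pics/{n}0.png") for n in("scene","top")}
for n in im:
    for k in("GREEN","BLUE","RED","ORANGE"): print(n,k,blobs(im[n],*globals()[k])[:5])
c=get_calibration("top"); s=get_calibration("scene")
print("green",tri([ray(c,(396,248)),ray(s,(120,211))]))
print("blue",plane(c,(270,184),.06)); print("white",plane(c,(270,240),.06))
print("sock",plane(c,(183,207),.118), "handle",plane(c,(145,238),.12),tri([ray(c,(145,238)),ray(s,(310,118))]))
st=status.get_state(); w=get_calibration("wrist")["view"]
Rt=R.from_rotvec(st["eef_rot"]).as_matrix(); cam=-w[:3,:3].T@w[:3,3]
print("cam in tool",Rt.T@(cam-st["eef_pos"]),"axis",Rt.T@(-w[2,:3]), "imgright",Rt.T@w[0,:3])
E
```

```text
scene GREEN [(589, [417.0, 208.1], [397, 197, 42, 24]), (130, [284.4, 147.3], [275, 141, 20, 14]), (61, [118.9, 210.2], [115, 205, 8, 12]), (9, [125.6, 227.1], [124, 226, 4, 3])]
scene BLUE [(4655, [79.1, 341.9], [0, 284, 150, 100]), (1907, [79.8, 26.9], [47, 0, 62, 60]), (1170, [238.6, 14.2], [196, 0, 99, 43]), (796, [423.5, 90.7], [407, 67, 36, 45]), (546, [255.3, 214.1], [242, 199, 28, 32])]
scene RED [(3982, [23.3, 230.7], [0, 170, 64, 121]), (429, [111.6, 6.6], [91, 0, 41, 19]), (351, [12.6, 368.5], [1, 358, 24, 22]), (326, [55.1, 344.2], [44, 333, 23, 23]), (281, [94.0, 321.1], [84, 312, 21, 20])]
scene ORANGE [(21, [167.8, 189.3], [165, 187, 6, 5])]
top GREEN [(705, [135.2, 99.3], [116, 85, 40, 29]), (228, [211.4, 203.0], [206, 192, 12, 23]), (44, [395.0, 247.6], [391, 245, 9, 6])]
top BLUE [(5167, [463.4, 154.3], [419, 114, 93, 81]), (596, [270.5, 184.8], [257, 172, 28, 27]), (125, [5.7, 202.8], [0, 195, 18, 14])]
top RED [(4163, [480.2, 304.0], [443, 267, 69, 83]), (230, [488.9, 147.6], [480, 139, 19, 17]), (178, [457.5, 146.9], [450, 140, 18, 14]), (65, [161.9, 226.1], [159, 212, 7, 28])]
top ORANGE [(39, [342.4, 238.7], [339, 236, 8, 6])]
green (array([ 0.46992841, -0.35934296,  0.11066877]), [np.float64(2.0), np.float64(2.0)])
blue [ 0.63298549 -0.05534313  0.06      ]
white [ 0.48779656 -0.05614714  0.06      ]
sock [0.56261962 0.16014147 0.118     ] handle [0.48555677 0.24920748 0.12      ] (array([0.48582157, 0.24916218, 0.12324951]), [np.float64(0.8), np.float64(0.8)])
cam in tool [ 0.07871936 -0.00030048 -0.14321498] axis [-3.09024556e-01 -6.41976544e-05  9.51054057e-01] imgright [-1.87749252e-04  9.99999982e-01  6.49650139e-06]
```

```bash
python3 - <<'E'
from h import *
import pickle
o=down(np.pi/2); D={}
for n,p in(("rack",(.455,-.31,.30)),("cup",(.60,-.03,.32)),("reader",(.53,.225,.34)),("reader2",(.53,.33,.34))):
    manip.move_pose(p,o); manip.pause(.1); c=get_calibration("wrist"); im=camera("wrist"); D[n]=c
    cv2.imwrite(f"pics/w_{n}.png",im)
    for k in("GREEN","BLUE","RED","ORANGE"): print(n,k,blobs(im,*globals()[k],amin=40)[:4])
pickle.dump(D,open("cal.pkl","wb")); print(status.get_state()["time"])
a=[cv2.imread(f"pics/w_{n}.png") for n in D]
cv2.imwrite("pics/m1.png",np.hstack(a[:2])[:, :].copy() if 0 else cv2.resize(np.hstack(a[:2]),(800,300),interpolation=cv2.INTER_AREA))
E
```

```text
rack GREEN [(185, [271.0, 205.8], [265, 197, 13, 19])]
rack BLUE [(2805, [437.1, 265.8], [354, 240, 143, 78]), (126, [345.2, 309.4], [341, 294, 11, 31]), (76, [390.4, 378.5], [385, 371, 13, 13])]
rack RED [(4363, [209.4, 299.2], [168, 263, 84, 78]), (979, [112.0, 369.1], [88, 346, 46, 38]), (97, [418.9, 380.8], [409, 377, 20, 7]), (45, [422.0, 357.5], [417, 350, 11, 16])]
rack ORANGE [(193, [289.4, 102.8], [281, 96, 17, 15]), (45, [413.8, 353.7], [410, 350, 9, 9])]
cup GREEN [(1440, [228.5, 65.7], [202, 51, 53, 31])]
cup BLUE [(1022, [278.2, 180.5], [257, 164, 46, 34])]
cup RED [(319, [120.0, 377.3], [105, 369, 29, 15])]
cup ORANGE [(159, [188.5, 291.3], [183, 281, 12, 20])]
reader GREEN [(2464, [472.7, 94.4], [442, 58, 64, 74]), (668, [286.0, 265.0], [267, 255, 39, 20])]
reader BLUE [(641, [309.9, 294.5], [293, 272, 38, 44])]
reader RED [(228, [242.8, 171.1], [226, 166, 36, 12])]
reader ORANGE []
reader2 GREEN [(1953, [457.6, 160.0], [430, 129, 58, 63]), (356, [283.0, 321.5], [266, 316, 36, 13])]
reader2 BLUE [(202, [314.2, 326.1], [307, 312, 19, 29])]
reader2 RED [(386, [252.1, 232.3], [229, 221, 46, 24])]
reader2 ORANGE []
4.725
```

View pics/m1.png

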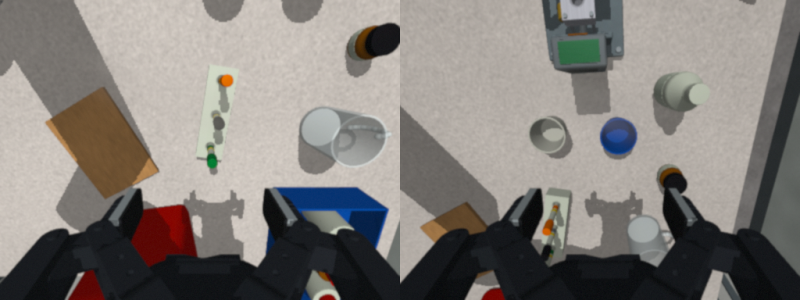

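View pics/w_reader.png

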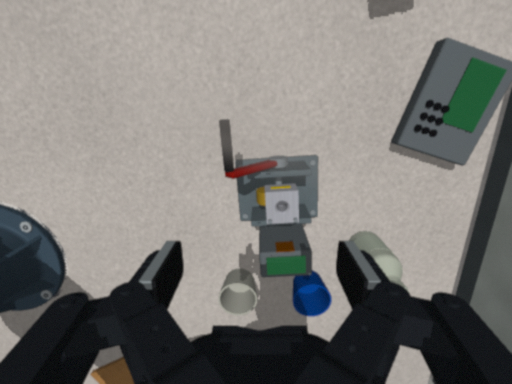

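View pics/w_reader2.png

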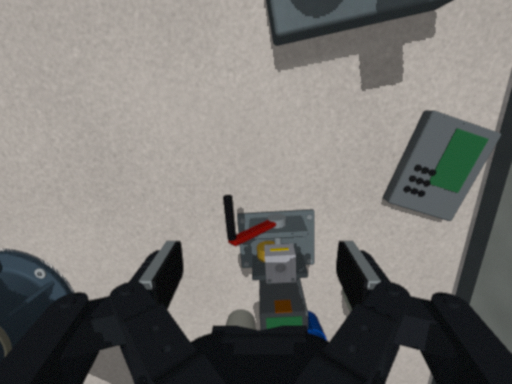

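Rack view: green cap at (271,206), orange (289,103) and black between. Cup view: blue cup right of the white one. Reader view: socket hole at about (282,206), handle (225,121)-(231,173), lever toward the robot.

```bash
python3 - <<'E'
from h import *
import pickle
D=pickle.load(open("cal.pkl","rb"))
T=get_calibration("top"); S=get_calibration("scene")
print("green top",plane(D["rack"],(271,205.8),.118),"orange",plane(D["rack"],(289.4,102.8),.12))
c=D["cup"]; print("blue",plane(c,(279,173),.06))
# blue rim ellipse
im=cv2.imread("pics/w_cup.png"); m=cv2.inRange(cv2.cvtColor(im,cv2.COLOR_BGR2HSV),(105,110,30),(128,255,255))
n,l,s,ce=cv2.connectedComponentsWithStats(m); print([(x.tolist()) for x in s if x[4]>300])
for n,base in(("reader",(282,206)),("reader2",(279,267))):
    g=cv2.cvtColor(cv2.imread(f"pics/w_{n}.png"),cv2.COLOR_BGR2GRAY); x,y=base
    w=g[y-14:y+15,x-14:x+15]; print(n); print(w[::2,::2])
c=D["reader"]; r=D["reader2"]
print("sock",plane(c,(282,206),.118),plane(r,(279,267),.118),tri([ray(c,(282,206)),ray(r,(279,267))]))
print("handle tip",tri([ray(c,(225,121)),ray(r,(228,196))]),plane(c,(225,121),.122),plane(c,(229.5,170),.122),plane(r,(232,240),.122))
print("base corners",[plane(c,p,.015).round(3).tolist() for p in((238,160),(240,221),(318,155),(317,220))])
E
python3 -c "
import cv2
a=cv2.imread('pics/w_reader.png')[105:285,205:335];b=cv2.imread('pics/w_reader2.png')[185:365,205:335]
import numpy as np
cv2.imwrite('pics/m2.png',cv2.resize(np.hstack([a,b]),None,fx=3,fy=3,interpolation=cv2.INTER_CUBIC))"
```

```text
green top [ 0.46859887 -0.3577543   0.118     ] orange [ 0.48831199 -0.23001653  0.12      ]
blue [ 0.62975175 -0.05412303  0.06      ]
[[0, 0, 512, 384, 195340], [256, 151, 47, 47, 1268]]
reader
[[143 145 145 149 151 150 154 157 158 158 160 160 157 158 159]
 [160 158 158 159 161 160 159 163 160 161 161 164 161 161 162]
 [159 159 158 159 162 159 159 162 160 161 162 163 159 160 162]
 [159 158 157 159 159 160 158 160 159 161 161 164 160 161 162]
 [158 159 157 160 159 156 141 137 147 156 162 163 158 160 163]
 [159 159 157 159 151 120 100  98 102 120 154 163 160 160 163]
 [161 159 157 156 123  99 101  99  88  88 132 162 159 159 163]
 [159 160 156 150 113 101 114 114 100  92 130 159 159 159 162]
 [159 158 156 153 126 102 109 110 104 108 140 160 161 159 163]
 [158 158 157 157 144 128 115 116 120 143 154 162 160 159 163]
 [159 158 156 160 156 154 154 150 159 157 159 163 160 159 162]
 [158 159 156 159 160 160 160 160 161 159 160 163 160 159 161]
 [159 159 158 161 160 160 160 160 160 160 162 163 160 155 157]
 [154 149 156 160 160 160 159 158 161 159 162 162 156 121 129]
 [130 122 145 160 161 
[... 754 characters left out ...]
92  92  94  92  92  92  93  91  91  94  94  92  95]
 [ 67  91  91  92  94  91  93  90  93  93  93  95  95  89  90]
 [ 62  84  75  84  94  94  94  92  93  91  94  95  94  79  70]
 [ 55  78  71  83  92  93  90  91  90  89  91  90  88  79  73]]
sock [0.56320008 0.16076415 0.118     ] [0.56081085 0.16235867 0.118     ] (array([0.56244456, 0.15888235, 0.11299649]), [np.float64(1.2), np.float64(1.2)])
handle tip (array([0.48437469, 0.28185418, 0.11784154]), [np.float64(0.2), np.float64(0.2)]) [0.48507248 0.28209719 0.122     ] [0.48856126 0.21609502 0.122     ] [0.48813354 0.21263956 0.122     ]
base corners [[0.492, 0.209, 0.015], [0.493, 0.09, 0.015], [0.634, 0.217, 0.015], [0.64, 0.092, 0.015]]
```

View pics/m2.png

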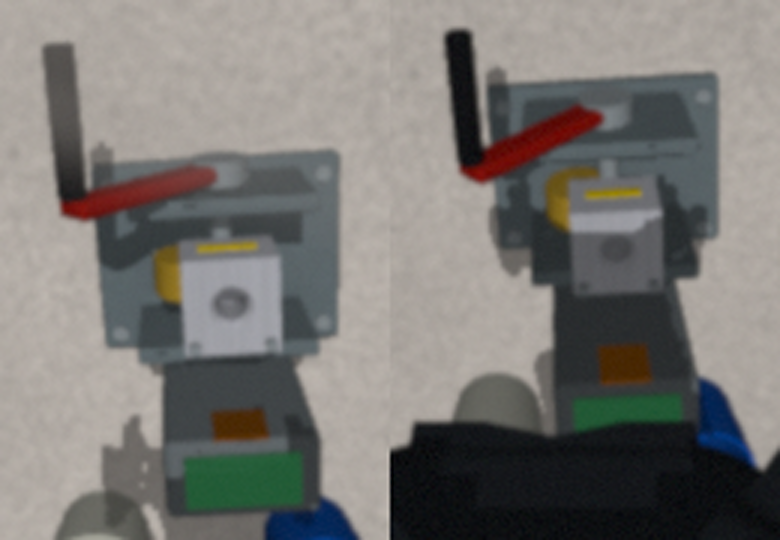

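Sharper crops confirm the socket hole at (282,206)/(280,268), with the lever at rest toward −x. Now I'll check the cap from close by and grasp it.

```bash
python3 - <<'E'
from h import *
yaw=np.pi/2-.151; o=down(yaw)
p=np.array([.469,-.358,.17])
manip.move_pose(p+[0,0,.1],o); manip.move_l(p,velocity=.2); manip.pause(.15)
c=get_calibration("wrist"); im=camera("wrist"); cv2.imwrite("pics/w_g.png",im)
print(blobs(im,*GREEN,amin=60)[:3], proj(c,np.array([*p[:2],.128])))
b=blobs(im,*GREEN,amin=60)[0]; g=plane(c,b[1],.118); print("green",g)
print(status.get_state()["eef_pos"])
if np.hypot(*(g[:2]-p[:2]))<.008:
    q=np.array([*(g[:2]+p[:2])/2,.094])
    manip.move_l([*q[:2],.17],velocity=.1); print(manip.move_l(q,velocity=.12,max_force=8))
    manip.move_gripper(0.0,force=40)
    s=status.get_state(); print(s["eef_pos"],s["finger_gap"],s["grasp_force"],s["force"],s["time"])
E
```

```text
[(544, [258.4, 208.5], [248, 193, 22, 31])] [258.80650787 213.56957987]
green [ 0.46870629 -0.35783373  0.118     ]
[ 0.46972487 -0.35844793  0.17144842]
False
[ 0.46898333 -0.35799498  0.09427259] 0.016666943412227478 38.958810567855835 [ 1.86845667e-01 -2.31702268e-03  2.75751888e+00] 9.7083
```

```bash
python3 - <<'E'
from h import *
o1=down(np.pi/2-.151); o=down(np.pi/2+.05)
manip.move_l([.469,-.358,.27],velocity=.15)
manip.move_pose([.6305,-.0545,.27],o)
manip.pause(.1); c=get_calibration("wrist"); im=camera("wrist"); cv2.imwrite("pics/w_dip.png",im); cv2.imwrite("pics/t_dip.png",camera("top"))
print(blobs(im,(105,110,30),(128,255,255),200)[:2])
print(manip.move_l([.6305,-.0545,.120],velocity=.12,max_force=5)); manip.pause(.3)
s=status.get_state(); print(s["eef_pos"],s["force"],s["finger_gap"])
cv2.imwrite("pics/s_dip.png",camera("scene")[150:270,190:350])
manip.move_l([.6305,-.0545,.28],velocity=.15)
c=get_calibration("top"); print(blobs(camera("top"),*BLUE,300))
manip.move_pose([.562,.161,.32],o); manip.pause(.15)
im=camera("wrist"); cv2.imwrite("pics/w_sock.png",im)
s=status.get_state(); print(s["eef_pos"],s["finger_gap"],s["time"])
a=cv2.resize(cv2.imread("pics/s_dip.png"),(400,300)); cv2.imwrite("pics/m3.png",np.hstack([a,cv2.resize(im,(400,300))]))
E
```

```text
[(1491, [259.4, 172.5], [233, 140, 54, 53])]
False
[ 0.63062916 -0.05451848  0.12029844] [-0.16367763 -1.63262093 -0.21322047] 0.016947044244132375
[(5155, [463.4, 154.3], [419, 114, 93, 81]), (501, [7.8, 192.8], [0, 176, 19, 33])]
[0.56249655 0.15966231 0.31952308] 0.016770310021846004 16.6667
```

View pics/m3.png

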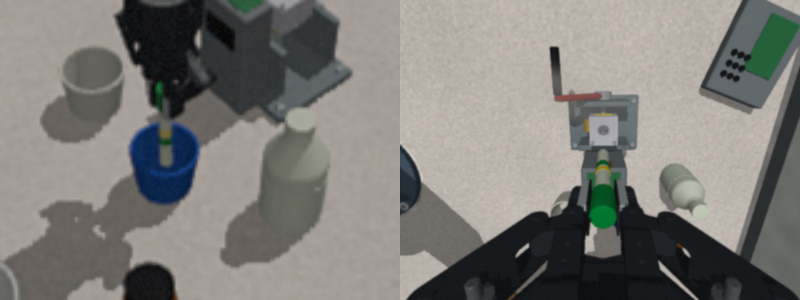

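The dip shows the shaft well inside the upright blue cup. In the wrist view the rod points at the socket, and I'll zoom in to check its tilt.

```bash
python3 - <<'E'
from h import *
s=status.get_state(); c=get_calibration("wrist"); e=s["eef_pos"]; print(e, s["force"])
z=R.from_rotvec(s["eef_rot"]).as_matrix()[:,2]
im=camera("wrist"); cv2.imwrite("pics/w_s2.png",im)
for n,d in(("captop",-.034),("capbot",-.004),("tip",.086)): print(n,proj(c,e+z*d))
print("socket",proj(c,np.array([.5625,.161,.118])),plane(c,(386,166),.118))
m=cv2.resize(im[140:300,310:460],None,fx=3.5,fy=3.5,interpolation=cv2.INTER_CUBIC)
for d in(-.034,.086):
    u=((proj(c,e+z*d)-[310,140])*3.5).astype(int); cv2.circle(m,tuple(int(v) for v in u),4,(255,0,255),-1)
cv2.imwrite("pics/m4.png",m)
E
```

```text
[0.56249655 0.15966231 0.31952308] [-0.20495903 -0.10421885 -0.36736699]
captop [260.60616321 277.4628942 ]
capbot [260.35996213 245.96924883]
tip [259.96889531 195.94461209]
socket [259.89740445 166.31701032] [0.72881379 0.16940884 0.118     ]
```

View pics/m4.png

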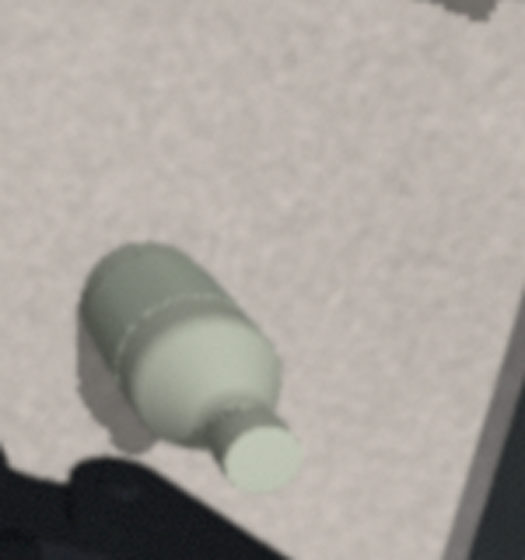

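That crop missed the rod and shows only the bottle. I'll measure the hole and shaft numerically around (260,166) and (260,200).

```bash
python3 - <<'E'
from h import *
im=cv2.imread("pics/w_s2.png"); c=get_calibration("wrist"); g=cv2.cvtColor(im,cv2.COLOR_BGR2GRAY)
m=(g<130).astype(np.uint8); m[:, :247]=0; m[:,273:]=0; m[:155]=0; m[178:]=0
n,l,s,ce=cv2.connectedComponentsWithStats(m)
for i in range(1,n):
    if s[i][4]>8: print(s[i],ce[i],plane(c,ce[i],.118))
print(g[150:196:2,244:278:2])
for r in range(192,250,5): print(r,g[r,238:284:2])
print(blobs(im,*GREEN,30)[:4])
E
```

```text
[254 161  13  12 126] [260.         166.28571429] [0.56259794 0.16118943 0.118     ]
[[159 158 157 158 160 160 161 163 164 163 164 166 166 166 164 166 167]
 [165 165 163 164 165 165 166 163 165 167 166 166 169 170 168 169 171]
 [165 166 164 165 166 166 164 164 166 165 165 167 169 169 166 168 171]
 [168 166 163 165 167 165 164 164 166 166 166 167 168 168 166 167 171]
 [169 165 164 164 167 165 165 163 164 165 165 167 168 168 167 166 170]
 [168 167 167 166 166 165 157 136 132 136 154 164 168 168 166 165 170]
 [169 168 166 166 169 146 119 112 110 112 120 146 166 168 168 166 170]
 [169 169 167 167 160 126 114 109 109 107 109 125 157 170 167 167 170]
 [170 169 167 167 156 119 105 107 107 107 105 116 151 169 167 167 170]
 [170 170 167 169 155 125  98 116 108 106 106 120 153 168 168 168 169]
 [172 170 169 167 164 142 111 115 118 117 116 145 160 171 169 169 172]
 [171 168 168 168 171 159 148 132 127 131 150 160 170 171 169 170 173]
 [172 169 167 168 173 168 167 167 163 170 168 168 172 172 170 170 173]
 [171 169 169 169 173 170 172 170 171 173 170 170 173 172 171 171 174]
 [170 169 169 171 173
[... 1211 characters left out ...]
78  80 105 123 125 131 133 133 130 124 115 108  89  78
  79  79  80  78  87]
227 [ 99  82  79  79  82  79  91 118 128 130 132 132 129 125 114  97  78  80
  78  78  78  80  89]
232 [103 101  50  30  73  80  97 121 129 132 133 132 130 124 115 100  80  75
  43  34  96 104 102]
237 [103  90  31  28  72  81  94  77  59  54  50  54  52  61  64  80  79  76
  36  20  75 103 104]
242 [100  73  22  21  62  47  44  53  50  53  50  52  52  52  50  52  48  55
  25  19  53  98 104]
247 [100  49  22  22  41  46  50  51  53  51  52  52  53  50  53  50  49  44
  34  21  30  93 104]
[(3039, [475.0, 58.7], [441, 17, 71, 85]), (1973, [259.8, 259.2], [240, 221, 43, 72]), (86, [259.4, 208.7], [251, 205, 17, 11])]
```

```bash
python3 - <<'E'
from h import *
t=np.array([.5626,.1612]); cmd=t.copy()
for z in(.25,.213):
    manip.move_l([*cmd,z],velocity=.1); manip.pause(.2)
    e=status.get_state()["eef_pos"]; print(e); cmd=cmd+(t-e[:2])
manip.move_l([*cmd,.213],velocity=.03); manip.pause(.1)
print(status.get_state()["eef_pos"])
hit=manip.move_l([*cmd,.172],velocity=.03,max_force=6)
s=status.get_state(); print(hit,s["eef_pos"],s["force"],s["torque"],s["finger_gap"],s["time"])
E
```

```text
[0.56288845 0.16129887 0.25062246]
[0.5627169  0.16123536 0.213795  ]
[0.56219942 0.16105393 0.21307452]
True [0.56238309 0.16103904 0.17616764] [-0.49912978  0.36048245  5.92396334] [-0.18750756  0.14735166 -0.07361624] 0.016972071490566183 19.9583
```

The stop height (TCP 0.1762) matches the socket floor, so the rod is seated. Next: release it and approach the handle.

```bash
python3 - <<'E'
from h import *
manip.move_gripper(.06); manip.pause(.2)
print(status.get_state()["force"])
e=status.get_state()["eef_pos"]
manip.move_l([e[0],e[1],.27],velocity=.15)
manip.move_pose([.487,.2525,.22],down(np.pi/2+.05)); manip.pause(.15)
c=get_calibration("wrist"); im=camera("wrist"); cv2.imwrite("pics/w_h.png",im)
s=status.get_state(); print(s["eef_pos"],s["time"])
print("exp rest ends",proj(c,np.array([.4885,.2055,.1217])),proj(c,np.array([.485,.2755,.1217])))
S=get_calibration("scene"); si=camera("scene"); cap=np.array([.5626,.1612,.195]); u=proj(S,cap); print("cap exp",u,blobs(si,*GREEN,20)[:5])
a=cv2.resize(si[80:230,200:400],(400,300)); cv2.imwrite("pics/m5.png",np.hstack([a,cv2.resize(im,(400,300))]))
E
```

```text
[-0.33901172 -0.67274519  1.07960028]
[0.48782925 0.25195084 0.22016178] 22.2
exp rest ends [258.3495378  235.48978805] [258.18224403 167.54677192]
cap exp [305.49221279 124.03311451] [(587, [417.0, 208.2], [397, 197, 42, 24]), (137, [284.2, 147.2], [275, 140, 20, 15]), (61, [305.0, 124.2], [302, 119, 7, 12])]
```

View pics/m5.png

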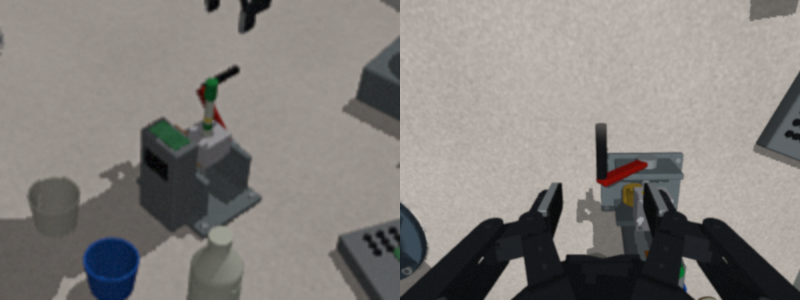

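Left, the rod stands upright in the lift with its cap at (305,124), as predicted. Right, the handle bar runs from about (256,159) to (259,232) in wrist pixels.

```bash
python3 - <<'E'
from h import *
im=cv2.imread("pics/w_h.png"); c=get_calibration("wrist"); g=im.max(2)
m=np.zeros_like(g); m[150:222,240:275]=(g[150:222,240:275]<110)
ys,xs=np.nonzero(m); print(ys.min(),ys.max())
for r in(165,195,215): 
    k=xs[ys==r]; print(r,k.min(),k.max(),plane(c,((k.min()+k.max())/2,r),.122))
k=xs[ys==195]; hx=plane(c,((k.min()+k.max())/2,195),.122)[0]
yaw=.05; o=down(np.pi/2+yaw); hy=.252
manip.move_l([hx,hy,.16],velocity=.1); manip.pause(.1)
e=status.get_state()["eef_pos"]; b=np.array([hx,hy])-e[:2]; print(e)
print(manip.move_l([hx+b[0],hy+b[1],.103],velocity=.06,max_force=6)); manip.pause(.1)
s0=status.get_state(); print(s0["eef_pos"],s0["force"])
manip.move_gripper(0,force=25); manip.pause(.3)
s=status.get_state(); print(s["eef_pos"],s["force"],s["finger_gap"],s["grasp_force"],s["time"])
E
```

```text
158 221
165 250 263 [0.48339581 0.27777529 0.122     ]
195 251 265 [0.48615418 0.24858301 0.122     ]
215 251 274 [0.49154143 0.2280637  0.122     ]
[0.48663653 0.25220709 0.16078134]
False
[0.48597025 0.25192901 0.1034165 ] [ 0.39204343 -0.38301338 -0.32231183]
[0.48584793 0.25183068 0.10308627] [ 1.31144111 -0.48759334  1.70322412] 0.012839474811418778 24.355644285678864 25.0833
```

```bash
python3 - <<'E'
from h import *
ax=np.array([.5577,.2556]); d=np.array([np.cos(.05),np.sin(.05)])
def P(a): t=a-.8; return np.array([*(ax+d*.1*np.sin(t)),.052+.1*np.cos(t)-.019])
S=get_calibration("scene")
for a in list(np.arange(.1,1.05,.1))+[1.05,1.10]:
    manip.move_l(P(a),velocity=.06)
    if a>.95 or abs(a-.5)<.01:
        s=status.get_state(); print(round(a,2),s["eef_pos"]-P(a),s["force"],s["finger_gap"])
manip.pause(.3); e=status.get_state()["eef_pos"]
manip.move_l(P(1.1)+(P(1.1)-e)*[1,1,0],velocity=.03); manip.pause(.4)
s=status.get_state(); e=s["eef_pos"]; print(e-P(1.1),s["force"],s["grasp_force"],s["time"],"angle",.8+np.arctan2((e[:2]-ax)@d,e[2]+.019-.052))
si=camera("scene"); print(blobs(si,*GREEN,20)[:4],"exp",proj(S,np.array([.5626,.1612,.206])))
w=camera("wrist"); a=cv2.resize(si[80:230,200:400],(400,300)); cv2.imwrite("pics/m6.png",np.hstack([a,cv2.resize(w,(400,300))]))
E
```

```text
0.5 [-1.19715037e-03  7.53631885e-05  8.30952904e-04] [-8.01696393 -0.81994505 10.09226511] 0.013048535030902787
1.0 [-2.45412186e-04  2.03022311e-04  6.89658863e-05] [-3.82621217  3.42134005  2.94821048] 0.012885985122297777
1.05 [-3.38568853e-04  1.94691722e-04  6.58077737e-05] [-4.81467409  3.51685829  4.5385326 ] 0.013137983127819127
1.1 [-2.82311445e-04  1.67784297e-04 -8.64192448e-05] [-3.35585471  3.14273828  2.33423879] 0.013206445558459892
[-0.00016474  0.00014619 -0.00010857] [-3.73052811  4.89646567  2.14580941] 25.62533050775528 29.7 angle 1.098817016463848
[(581, [416.9, 208.2], [397, 197, 42, 24]), (142, [284.7, 147.5], [275, 141, 20, 14]), (49, [305.4, 121.1], [303, 116, 6, 11])] exp [305.78868914 120.84987682]
```

View pics/m6.png

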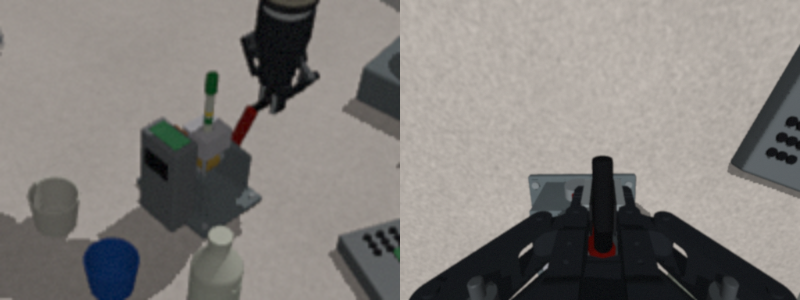

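The lift is raised: the cap is at (305,121) against a prediction of (306,121). The lever is pinched at about 1.10 rad, the rod stands upright, and the blue cup is still standing.

```bash
python3 -c "
from plant import hand_in
print(hand_in())"
```

```text
the job is handed in; nothing more can be done
None
```

The rod was dipped in the blue cup and released upright on the socket floor; the job is handed in with the gripper holding the lever at about 1.10 rad, the lift's highest point, after about 30 s of robot time.

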